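# Load a coffee pod into the third gap of a pod rack

### The arm

A 6-joint arm with a two-finger parallel gripper is mounted at the origin on a cart in front of the work surface, level with it; the furniture and walls round the work are solid. World frame = base frame: x ahead of the robot, y to its left, z up, the work surface at z = 0. Lengths are in m, angles in degrees, forces in N, time in s.
With the tool pointing down it reaches from about 0.275 to 0.75 m from the base axis. Payload 10.2 kg.
Tool frame: the origin (TCP) lies on the centre line of the jaws, within the pads' length; the fingertips stand 22 mm ahead of it and the grasp point (between the pads) lies 3 mm ahead of it (tips_ahead is the distance from the TCP to the fingertips, in m); z points along the fingers, y is the line along which they close (so a half turn about z gives the same grasp; the last joint's range is limited). The gripper opens to 85 mm and grips with 20 to 120 N. Pads are 22 mm wide; open, the fingers measure 114 mm over their backs; the gripper's body (76 mm by 85 mm) begins 54 mm behind the grasp point. The pads swing forward as they close: fully open they stand 13 mm farther back than shut.
Start: joints at [-78.289, 17.928, 85.812, -0, 76.261, -12.8], TCP at [0.218, -0.478, 0.253] pointing down, gripper open.
Joint ranges: [-168.41, 168.41], [-55.51, 124.54], [10.69, 146.95], [-70.63, 250.63], [1, 178], [-165.06, 165.06]. Speed limits (degrees/s): [136.94, 136.94, 172.46, 180, 180, 180].

### API

Orientations are given as [roll, pitch, yaw] about the fixed x, y, z axes, in that order (R = Rz(yaw) Ry(pitch) Rx(roll)).
In Python, from plant import * gives the robot as it stands.
- The arm moves only by the tool step_arm, never from a script. Its argument "moves" is a list of rows, each an object with "xyz": the shift along the world's x, y, z in mm, a list of three; "twist": the turn about the world's z in rad; "claw": the closure, from 0 (fully open) to 1 (shut). In form: [{"xyz": [x, y, z], "twist": twist, "claw": claw}, ...]. A call has 1 to 8 rows; each row shifts and turns the commanded pose from where the row before left it; what a row does not reach is not made up. A row lasts 1/12 s, in which the tool goes at most 41.7 mm and 7.16 degrees, less where a joint would pass 70% of its speed; a pose out of reach is approached as far as the arm can. A call with a gripper value outside its range is refused whole. The fingers move at their own pace and stop on an object; "newtons" is the grip in N (left out, the last holds). Time passes only in rows, so rows that do not move let the fingers close. It gives the time, the measured TCP pose, the force, the opening and the grip force at its end, in the units of the state.
- read_state(): the state, without advancing time (a new reading comes with each control period).
- get_image(name): name is "scene" or "top" or "wrist"; returns a dict with "color" (400x640x3 uint8, red, green, blue), "fx", "fy", "cx", "cy" (pixels), "R" (3x3) and "t" (3): a world point X has camera coordinates R X + t. Camera axes: x right, y down, z forward; pixel columns grow to the right and rows downward; lengths in m; the calibration is good to about 2 mm. The wrist camera is an equidistant fisheye: a pixel r from the principal point sees the ray r / f radians off the axis. A picture is of the moment at which its call begins. There is no depth.
- hand_in(): hands the job in; it is judged then, once.
The state is a dict: "clock": time; "qpos": joint angles; "joint_vel": joint speeds; "effort": joint torques, N m; "tool_pos": TCP position; "ee_rot": TCP orientation; "ft_force": force on the tool from outside, world axes, zero at the start; "wrist_torque": the same for the moment, N m; "finger_gap": opening from 0.0 (shut) to 1.0 (fully open); "grasp_force": force on a finger pad.
Only numpy, scipy, OpenCV 4.12 (cv2) and the standard library are available. Lean on these libraries where they do the work, as an engineer would, in place of code of your own. Each camera call takes 0.05 s, during which the arm holds its last target. There are 200 camera calls.

### The job

Put the orange coffee pod away in the white pod rack by pushing it with the fingertips: push it in at the open left-hand mouth, run it along the front rail past the first gap and the second, counting, then push it into the third gap from the left, all the way back to the stop. Keep it standing on the worktop throughout, never picked up, do not let it go into any other gap, and leave the other pods, the striped mug and the red-lidded jar where they are.

Things in the scene. Friction and masses are not known exactly. Their poses are not given: they have to be found in the camera images.
- pod: The pod to put away: loose coffee capsule, about 30 g, burnt-orange body, standing on its pale lid on the bare worktop left of the rack. Lid rim: disc 50 mm wide, 3 mm thick. Body: cone, 38 mm wide just above the rim, 31 mm at height 33, 25 mm at the top, height 38. Origin: centre of the underside. Starts at rack y = 235 to 290 mm, within 30 mm of x = 0.
- pod_rack: White rack fixed on the worktop: low rails, floorless (thin dark sheet beneath). Origin: on the worktop, on the front channel's centre line, opposite the middle of the third gap. x points along the gaps away from the robot, y left along the channel, z up; turned up to 0.2 rad. Five gaps open to the channel, centred at y = 116, 58, 0, -58, -116 mm (first to fifth from the left).
- mouth (a point): Open left end of the front channel: on its centre line (rack x = 0), y = 150 mm. Two plain wings 8 mm tall and 8 mm thick flare out from it to lead a pod in; their ends are at rack (x, y) = (-61, 205) and (65, 199) mm. The channel runs from here along y to its closed right end at y = -142 mm, with the front rail (x = -29 mm) on the robot's side and the dividers' round noses on the other.
- gap1 (a point): Point on the worktop on the channel's centre line opposite the middle of the first gap (rack y = 116 mm). Axes as the rack.
- gap2 (a point): The same opposite the second gap (rack y = 58 mm).
- gap3 (a point): The same opposite the third gap (rack y = 0). Rails and dividers are T-shaped, 8 mm tall: a web 5 mm wide and, from height 5 to 8 mm, a cap 15 mm wide. In channel and gaps there are 53 mm between webs and 43 mm between caps, so the pod's rim runs beneath the caps, captive, with 1.5 mm play each side. Dividers begin at rack x = 21.5 mm. Higher than 8 mm a finger is free.
- gap3_end (a point): Where the middle of the pod's underside is when the pod touches the stop in the third gap: 105 mm behind point gap3, on the worktop. The stop is a bar 22 mm tall across the back of all gaps, its face at rack x = 130 mm.
- pod_green: Green pod of the same size, already in the rack, near the stop in the first, second or fourth gap. Origin: centre of the underside. Leave it.
- pod_blue: Blue pod, as the green one. Leave it.
- pod_violet: Violet pod, as the green one. Leave it. The third and the fifth gap are empty.
- mug: Cream mug with stripes, 89 mm wide, 124 mm over the handle, 99 mm tall, standing to the right of the rack; origin: centre of the underside. Leave it.
- jar: Clear jar with a red lid, 65 mm in diameter, 100 mm tall, standing behind the rack; origin: centre of the underside. Leave it.
Mind the look-alikes: they are no part of the job. Leave any yellow look-alike of the pod alone.

How it is judged:
By the outcome, as a careful person would: the job done as asked, in the order asked, and still so for the second after the job is handed in, with the robot touching nothing.
It also fails if it takes over 64 s, if anything falls off the work surface, if the arm or the gripper's body presses on something with over 40 N, if the wrist force passes 120 N, or if a joint passes its speed limit or range.

## Working session

There is one attempt and no reset: what is moved stays moved. The work goes in short steps, Python scripts to look and compute and a tool call to move; the robot and the scene stay as the last step left them, time stands still between calls to the robot, and variables do not carry over. Pictures are saved under pics/ and viewed, at most 10 in all, crops included, and the job is handed in when it is done.

Besides the shell and the picture viewer there is one more tool, called after "Emit:" as a command line: name --argument value ..., lists and objects as JSON in quotes. step_arm: Moves the arm, as the interface text tells. Its arguments: {"type":"object","properties":{"moves":{"type":"array","items":{"type":"object","properties":{"xyz":{"type":"array","items":{"type":"number"}},"twist":{"type":"number"},"claw":{"type":"number"}}}},"newtons":{"type":"number"}},"required":["moves"]}

```bash
mkdir -p pics; cat > h.py <<'E'
from plant import *
import numpy as np, cv2
def ray(im,u,v,z):
    # pinhole ray onto plane z
    d=np.array([(u-im["cx"])/im["fx"],(v-im["cy"])/im["fy"],1.]); R=np.array(im["R"]);t=np.array(im["t"])
    c=-R.T@t; w=R.T@d; return c+w*(z-c[2])/w[2]
def proj(im,X):
    p=np.array(im["R"])@X+im["t"]; return p[0]/p[2]*im["fx"]+im["cx"],p[1]/p[2]*im["fy"]+im["cy"]
def save(im,n): cv2.imwrite("pics/"+n,cv2.cvtColor(im["color"],cv2.COLOR_RGB2BGR))
E
python3 - <<'E'
from h import *
for n in("top","scene"):
    im=get_image(n); save(im,n+"1.png"); print(n,im["fx"],im["cx"],im["cy"],-np.array(im["R"]).T@im["t"]);print(np.round(im["R"],3))
print(read_state())
E
```

```text
top 418.83214356277017 320.32255900577957 202.15636016184578 [0.35961264 0.00841208 1.34235582]
[[ 0.082 -0.997  0.007]
 [-0.971 -0.082 -0.224]
 [ 0.224  0.012 -0.974]]
scene 484.00161856203647 321.5579200102083 199.39213618279948 [-0.36861954  0.91905929  0.82597744]
[[-0.679 -0.734 -0.004]
 [-0.37   0.346 -0.862]
 [ 0.634 -0.584 -0.507]]
{'clock': 0.1, 'qpos': array([-7.82891994e+01,  1.79542236e+01,  8.58498295e+01,  5.75389699e-05,
        7.62599646e+01, -1.27996747e+01]), 'joint_vel': array([ 0.09291158, -0.06144875,  0.06610097,  0.01716465,  0.00483617,
        0.03444224]), 'effort': array([ 2.00518240e-03, -4.12900722e+01, -2.60139656e+01, -2.00848858e-04,
        3.00314750e-03, -1.67279796e-05]), 'tool_pos': array([ 0.21774965, -0.47748912,  0.25280914]), 'ee_rot': array([-1.79937585e+02, -1.42371666e-02,  2.45104539e+01]), 'ft_force': array([-1.01770722, -0.16516932,  0.07952427]), 'wrist_torque': array([-0.04623756,  0.03037433,  0.00757434]), 'grasp_force': 0.0, 'finger_gap': 0.9999153886936241}
```

View pics/top1.png

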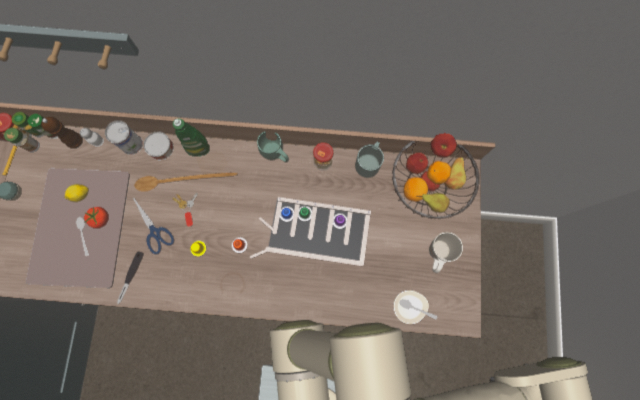

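View pics/scene1.png

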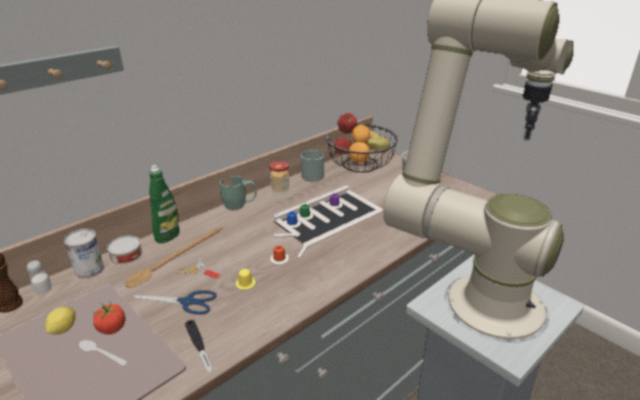

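The top view shows the orange pod at (239,245), the yellow look-alike at (198,248), and the rack around (320,232) with blue in gap 1, green in gap 2 and violet in gap 4. Gap 3 is free.

```bash
python3 - <<'E'
from h import *
im=get_image("top"); c=im["color"]
cr=c[190:275,225:385]; cv2.imwrite("pics/crop1.png",cv2.cvtColor(cv2.resize(cr,None,fx=5,fy=5,interpolation=cv2.INTER_CUBIC),cv2.COLOR_RGB2BGR))
hsv=cv2.cvtColor(c,cv2.COLOR_RGB2HSV)
m=((hsv[...,1]<40)&(hsv[...,2]>150)).astype(np.uint8); m[:190]=0;m[275:]=0;m[:,:245]=0;m[:,385:]=0
n,l,s,ce=cv2.connectedComponentsWithStats(m,connectivity=8); print(s)
roi=c.copy()
h=((hsv[...,0]<14)&(hsv[...,1]>170)&(hsv[...,2]>90)).astype(np.uint8)
n,l,s,ce=cv2.connectedComponentsWithStats(h)
for a,b in zip(s,ce):
    if 215<b[0]<260 and 225<b[1]<265: print(a,b,ray(im,*b,.03))
E
```

```text
[[     0      0    640    400 253652]
 [   250    197    121     69   2322]
 [   245    239      3     12     26]]
[234 240   9   9  63] [237.76190476 243.80952381] [0.50613809 0.27199997 0.03      ]
```

View pics/crop1.png

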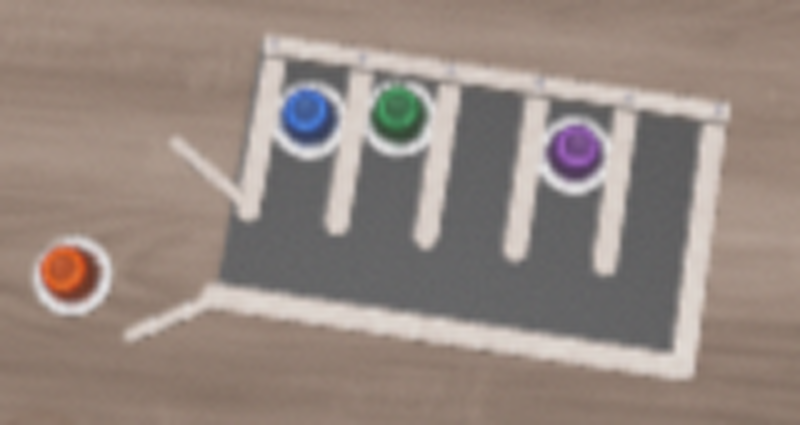

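The crop shows the divider noses at about (248,220), (337,235), (427,249), (515,262) and (604,276). The wing ends are at (128,337) and (174,140), and the front right corner is at (684,362). I'll fit the rack pose from these.

```bash
python3 - <<'E'
from h import *
im=get_image("top")
P=[((248,220),(21.5,145)),((337,235),(21.5,87)),((427,249),(21.5,29)),((515,262),(21.5,-29)),((604,276),(21.5,-87)),((684,362),(-29,-145)),((128,337),(-61,205)),((174,140),(65,199))]
g=lambda U,z:ray(im,(U[0]+.5)/5-.5+225,(U[1]+.5)/5-.5+190,z)[:2]
W=np.array([g(u,.008) for u,_ in P])*1000; L=np.array([p for _,p in P],float)
a,b=L-L.mean(0),W-W.mean(0)
th=np.arctan2((a[:,0]*b[:,1]-a[:,1]*b[:,0]).sum(),(a*b).sum())
R=np.array([[np.cos(th),-np.sin(th)],[np.sin(th),np.cos(th)]]); t=W.mean(0)-R@L.mean(0)
print("th",th,np.degrees(th),"t",t); print(np.round(W-(L@R.T+t),1))
for n,U in (("pod",(72,275)),("blue",(310,120)),("green",(400,118)),("vio",(574,155))):
    w=g(U,.003)*1000; print(n,w,R.T@(w-t))
for p in [(0,235),(0,150),(0,0),(105,0)]: print(p,R@p+t)
E
```

```text
th -0.06398149026128391 -3.665869358928947 t [519.47090325  21.71462728]
[[ 0.8 -0.9]
 [-0.4 -0.9]
 [-0.9 -1.4]
 [-0.9 -0.3]
 [-1.4  0.1]
 [ 2.4  0.5]
 [-1.5  1.7]
 [ 1.9  1.3]]
pod [506.95974131 273.15568607] [-28.56216243 250.12664412]
blue [620.44005673 131.46498046] [ 93.74535751 115.9815413 ]
green [626.66490337  73.1352795 ] [103.68694285  58.16919305]
vio [611.68308764 -41.75489781] [ 96.08161218 -57.4438105 ]
(0, 235) [534.49629716 256.23378969]
(0, 150) [529.06158021 171.40770967]
(0, 0) [519.47090325  21.71462728]
(105, 0) [624.25606092  15.0011534 ]
```

Emit:
step_arm --moves '[{"xyz": [12,33,0],"twist": 0.1,"claw": 0.81},{"xyz": [12,33,0],"twist": 0.1,"claw": 0.81},{"xyz": [12,33,0],"twist": 0.1,"claw": 0.81},{"xyz": [12,33,0],"twist": 0.1,"claw": 0.81},{"xyz": [12,33,0],"twist": 0.1,"claw": 0.81},{"xyz": [12,33,0],"twist": 0.1,"claw": 0.81},{"xyz": [12,33,0],"twist": 0.1,"claw": 0.81},{"xyz": [12,33,0],"twist": 0.1,"claw": 0.81}]' --newtons 20

```text
clock: 0.87
tool_pos: [0.3139, -0.212, 0.2533]
ee_rot: [180.0, 0.0, 70.6]
ft_force: [1.2, 0.5, -0.2]
finger_gap: 0.195
grasp_force: 0.0
```

Emit:
step_arm --moves '[{"xyz": [12,33,0],"twist": 0.1,"claw": 0.81},{"xyz": [12,33,0],"twist": 0.1,"claw": 0.81},{"xyz": [12,33,0],"twist": 0.08,"claw": 0.81},{"xyz": [12,33,0],"twist": 0,"claw": 0.81},{"xyz": [12,33,0],"twist": 0,"claw": 0.81},{"xyz": [12,33,0],"twist": 0,"claw": 0.81},{"xyz": [12,33,0],"twist": 0,"claw": 0.81},{"xyz": [12,33,0],"twist": 0,"claw": 0.81}]'

```text
clock: 1.53
tool_pos: [0.4099, 0.0522, 0.2533]
ee_rot: [180.0, 0.0, 86.4]
ft_force: [1.1, -0.9, -0.1]
finger_gap: 0.184
grasp_force: 0.0
```

Emit:
step_arm --moves '[{"xyz": [12,33,0],"twist": 0,"claw": 0.81},{"xyz": [12,33,0],"twist": 0,"claw": 0.81},{"xyz": [12,33,0],"twist": 0,"claw": 0.81},{"xyz": [12,33,0],"twist": 0,"claw": 0.81},{"xyz": [12,33,0],"twist": 0,"claw": 0.81},{"xyz": [12,33,0],"twist": 0,"claw": 0.81},{"xyz": [0,0,0],"twist": 0,"claw": 0.81},{"xyz": [0,0,0],"twist": 0,"claw": 0.81}]'

```text
clock: 2.2
tool_pos: [0.4816, 0.2493, 0.2525]
ee_rot: [-179.9, 0.0, 86.5]
ft_force: [-1.0, -0.3, -0.1]
finger_gap: 0.189
grasp_force: 0.0
```

Emit:
step_arm --moves '[{"xyz": [14,37,0],"claw": 0.81},{"xyz": [14,37,0],"claw": 0.81},{"xyz": [0,0,-35],"claw": 0.81},{"xyz": [0,0,-35],"claw": 0.81},{"xyz": [0,0,-35],"claw": 0.81},{"xyz": [0,0,-35],"claw": 0.81},{"xyz": [0,0,-28],"claw": 0.81},{"xyz": [0,0,0],"claw": 0.81}]'

```text
invalid input at $.moves[0]: expected keys xyz, twist, claw
```

```bash
python3 - <<'E'
from h import *
im=get_image("scene"); print(read_state()["tool_pos"])
cv2.imwrite("pics/s2.png",cv2.cvtColor(cv2.resize(im["color"][190:320,180:400],None,fx=3.5,fy=3.5,interpolation=cv2.INTER_CUBIC),cv2.COLOR_RGB2BGR))
im=get_image("wrist"); save(im,"w2.png")
E
```

```text
[0.48151721 0.24829367 0.2528053 ]
```

View pics/w2.png

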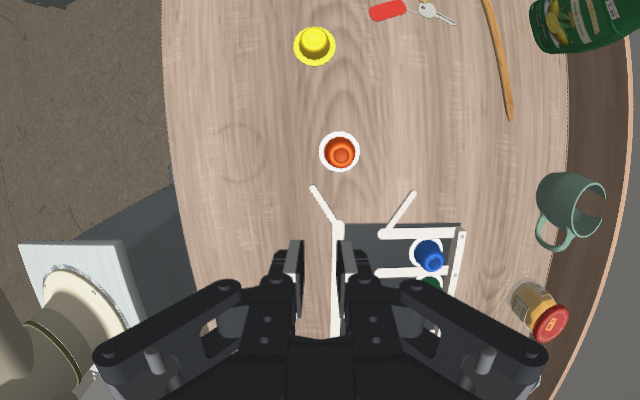

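The wrist view shows the pod ahead at (340,152) and the wings below it. The move was refused because it lacked the twist key, so I'm resending it.

Emit:
step_arm --moves '[{"xyz": [14,37,0],"twist": 0,"claw": 0.81},{"xyz": [14,37,0],"twist": 0,"claw": 0.81},{"xyz": [0,0,-35],"twist": 0,"claw": 0.81},{"xyz": [0,0,-35],"twist": 0,"claw": 0.81},{"xyz": [0,0,-35],"twist": 0,"claw": 0.81},{"xyz": [0,0,-35],"twist": 0,"claw": 0.81},{"xyz": [0,0,-28],"twist": 0,"claw": 0.81},{"xyz": [0,0,0],"twist": 0,"claw": 0.81}]'

```text
clock: 2.97
tool_pos: [0.5074, 0.3199, 0.0802]
ee_rot: [-179.5, 0.2, 86.3]
ft_force: [-0.4, 0.0, -0.6]
finger_gap: 0.189
grasp_force: 0.0
```

```bash
python3 - <<'E'
from h import *
im=get_image("wrist"); save(im,"w3.png"); print(read_state()["tool_pos"])
R=np.array(im["R"]);t=np.array(im["t"]); c=-R.T@t
hsv=cv2.cvtColor(im["color"],cv2.COLOR_RGB2HSV)
m=((hsv[...,0]<14)&(hsv[...,1]>170)&(hsv[...,2]>90)).astype(np.uint8)
n,l,s,ce=cv2.connectedComponentsWithStats(m)
for a,b in zip(s,ce):
    if a[4]>300:
        x=(b-[im["cx"],im["cy"]])/im["fx"]; r=np.hypot(*x); d=R.T@np.r_[x/r*np.sin(r),np.cos(r)]
        print(a,b,c+d*(.025-c[2])/d[2])
E
```

```text
[0.5088919  0.32072798 0.0837343 ]
[     0      0    640    400 252179] [318.82237617 200.03882163] [0.50759921 0.3404318  0.025     ]
[ 379    6   67   40 1827] [411.96661193  25.42966612] [0.56778924 0.44140653 0.025     ]
[ 302  259   38   63 1994] [320.47592778 290.84754263] [0.50456707 0.27774588 0.025     ]
```

View pics/w3.png

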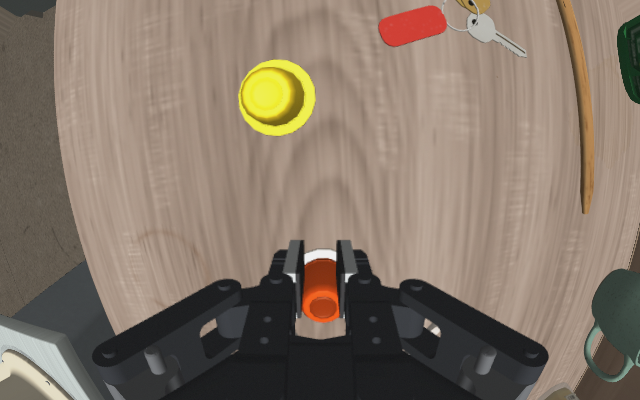

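The pod at (320,290) is centred between the fingertips in this view, and the yellow one is well clear at (277,97). Descending, then starting the push.

Emit:
step_arm --moves '[{"xyz": [0,0,-25],"twist": 0,"claw": 0.81},{"xyz": [0,0,-25],"twist": 0,"claw": 0.81},{"xyz": [0,0,0],"twist": 0,"claw": 0.81},{"xyz": [0,0,0],"twist": 0,"claw": 0.81},{"xyz": [0,-7,0],"twist": 0,"claw": 0.81},{"xyz": [-1,-7,0],"twist": 0,"claw": 0.81},{"xyz": [0,-6,0],"twist": 0,"claw": 0.81},{"xyz": [0,-4,0],"twist": 0,"claw": 0.81}]'

```text
clock: 3.68
tool_pos: [0.5092, 0.2974, 0.0365]
ee_rot: [179.9, -0.0, 86.4]
ft_force: [-0.1, 0.5, 0.1]
finger_gap: 0.19
grasp_force: 0.1
```

Emit:
step_arm --moves '[{"xyz": [1,-6,0],"twist": 0,"claw": 0.81},{"xyz": [1.5,-6,0],"twist": 0,"claw": 0.81},{"xyz": [1.5,-6,0],"twist": 0,"claw": 0.81},{"xyz": [1.5,-6,0],"twist": 0,"claw": 0.81},{"xyz": [2,-6,0],"twist": 0,"claw": 0.81},{"xyz": [2,-6,0],"twist": 0,"claw": 0.81},{"xyz": [2,-6,0],"twist": 0,"claw": 0.81},{"xyz": [0,0,0],"twist": 0,"claw": 0.81}]'

```text
clock: 4.35
tool_pos: [0.5208, 0.2552, 0.0353]
ee_rot: [180.0, 0.0, 86.3]
ft_force: [-0.0, 0.2, -0.2]
finger_gap: 0.189
grasp_force: 0.0
```

```bash
cat >> h.py <<'E'
TH=-.064; RR=np.array([[np.cos(TH),-np.sin(TH)],[np.sin(TH),np.cos(TH)]]); T0=np.array([519.5,21.7])
def rack(w): return np.round(RR.T@(np.array(w[:2])*1000-T0),1)
def look(name,cam="scene"):
    im=get_image(cam); c=im["color"]; s=read_state(); print("tcp",rack(s["tool_pos"]),s["tool_pos"][2],"F",np.round(s["ft_force"],1))
    hsv=cv2.cvtColor(c,cv2.COLOR_RGB2HSV)
    m=((hsv[...,0]<14)&(hsv[...,1]>170)&(hsv[...,2]>80)).astype(np.uint8)
    n,l,st,ce=cv2.connectedComponentsWithStats(m)
    for a,b in zip(st,ce):
        p=rack(ray(im,*b,.02))
        if a[4]>15 and abs(p[0])<150 and abs(p[1])<300: print("pod?",a,p)
    cv2.imwrite("pics/"+name,cv2.cvtColor(cv2.resize(c[190:300,230:400],None,fx=4,fy=4,interpolation=cv2.INTER_CUBIC),cv2.COLOR_RGB2BGR))
E
python3 -c "
from h import *
look('s3.png')"
```

```text
tcp [-13.9 233.6] 0.03526142435141344 F [-0.2 -0.1 -0.2]
pod? [     0      0    640    400 255590] [127.1 -19.5]
pod? [287 241   6  10  53] [-19.4 208.4]
```

View pics/s3.png

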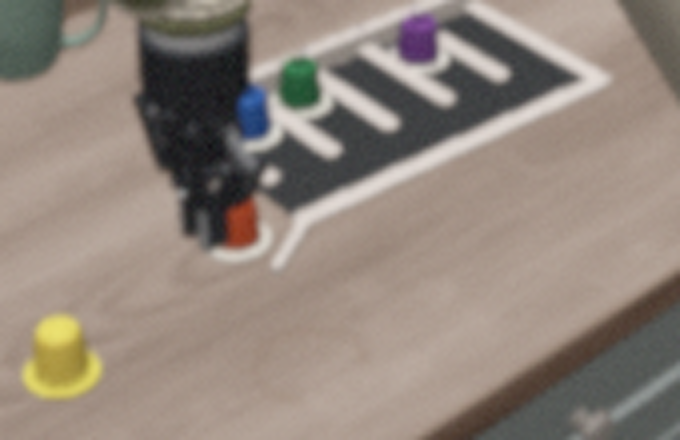

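The scene view shows the pod upright in the fork at crop (240,225), just entering between the wings.

Emit:
step_arm --moves '[{"xyz": [2,-5.5,0],"twist": 0,"claw": 0.81},{"xyz": [2,-5.5,0],"twist": 0,"claw": 0.81},{"xyz": [2,-5.5,0],"twist": 0,"claw": 0.81},{"xyz": [2,-5.5,0],"twist": 0,"claw": 0.81},{"xyz": [2,-5.5,0],"twist": 0,"claw": 0.81},{"xyz": [1.5,-5.5,0],"twist": 0,"claw": 0.81},{"xyz": [0,-3,0],"twist": 0,"claw": 0.81},{"xyz": [0,0,0],"twist": 0,"claw": 0.81}]'

```text
clock: 5.07
tool_pos: [0.5319, 0.2196, 0.0353]
ee_rot: [-180.0, 0.0, 86.3]
ft_force: [0.1, 0.4, 0.5]
finger_gap: 0.192
grasp_force: 0.0
```

```bash
python3 -c "
from h import *
look('s4.png')"
```

```text
tcp [ -0.4 198.7] 0.03529156515974438 F [ 0.3 -0.1  0. ]
pod? [     0      0    640    400 255580] [127.1 -19.5]
pod? [294 234   7  10  58] [ -5.2 172.1]
```

View pics/s4.png

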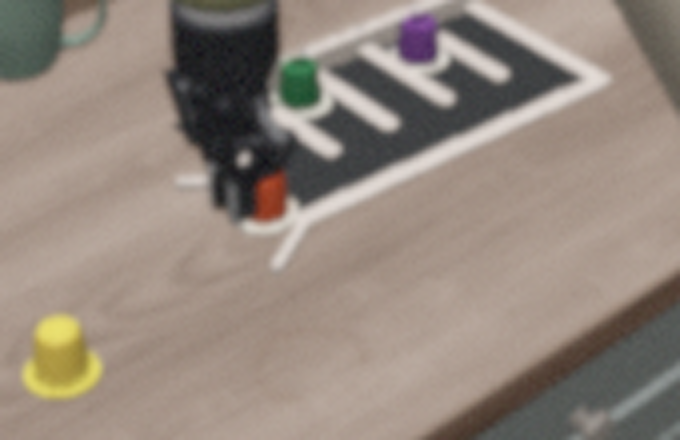

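The pod is at the mouth, upright and centred, at crop (270,195). Continuing straight along the channel.

Emit:
step_arm --moves '[{"xyz": [-0.5,-6,0],"twist": 0,"claw": 0.81},{"xyz": [-0.5,-6,0],"twist": 0,"claw": 0.81},{"xyz": [-0.5,-6,0],"twist": 0,"claw": 0.81},{"xyz": [-0.5,-6,0],"twist": 0,"claw": 0.81},{"xyz": [-0.5,-6,0],"twist": 0,"claw": 0.81},{"xyz": [-0.5,-6,0],"twist": 0,"claw": 0.81},{"xyz": [-0.5,-6,0],"twist": 0,"claw": 0.81},{"xyz": [0,0,0],"twist": 0,"claw": 0.81}]'

```text
clock: 5.78
tool_pos: [0.5283, 0.1772, 0.0353]
ee_rot: [-180.0, 0.0, 86.3]
ft_force: [-0.7, -0.0, 1.0]
finger_gap: 0.187
grasp_force: 0.0
```

```bash
python3 -c "
from h import *
look('s5.png')"
```

```text
tcp [ -1.2 156.3] 0.03533639937218006 F [-0.2  0.2  0.4]
pod? [     0      0    640    400 255591] [127.1 -19.4]
pod? [306 229   7  10  51] [ -6.7 129.8]
```

View pics/s5.png

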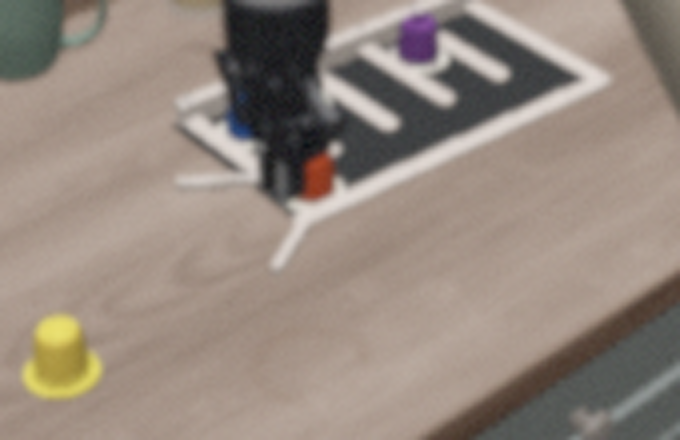

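The pod is in the channel mouth with its rim under the caps, at crop (318,175). Running on along the front rail.

Emit:
step_arm --moves '[{"xyz": [-0.5,-7.5,0],"twist": 0,"claw": 0.81},{"xyz": [-0.5,-7.5,0],"twist": 0,"claw": 0.81},{"xyz": [-0.5,-7.5,0],"twist": 0,"claw": 0.81},{"xyz": [-0.5,-7.5,0],"twist": 0,"claw": 0.81},{"xyz": [-0.5,-7.5,0],"twist": 0,"claw": 0.81},{"xyz": [-0.5,-7.5,0],"twist": 0,"claw": 0.81},{"xyz": [-0.5,-7.5,0],"twist": 0,"claw": 0.81},{"xyz": [-0.5,-7.5,0],"twist": 0,"claw": 0.81}]'

```text
clock: 6.5
tool_pos: [0.5242, 0.1175, 0.0353]
ee_rot: [180.0, 0.0, 86.4]
ft_force: [-0.6, 0.4, 0.3]
finger_gap: 0.189
grasp_force: 0.1
```

Emit:
step_arm --moves '[{"xyz": [-0.5,-7,0],"twist": 0,"claw": 0.81},{"xyz": [-0.5,-7,0],"twist": 0,"claw": 0.81},{"xyz": [-0.5,-7,0],"twist": 0,"claw": 0.81},{"xyz": [-0.5,-7,0],"twist": 0,"claw": 0.81},{"xyz": [-0.5,-7,0],"twist": 0,"claw": 0.81},{"xyz": [-0.5,-7,0],"twist": 0,"claw": 0.81},{"xyz": [-0.5,-6,0],"twist": 0,"claw": 0.81},{"xyz": [0,0,0],"twist": 0,"claw": 0.81}]'

```text
clock: 7.17
tool_pos: [0.5208, 0.0692, 0.0353]
ee_rot: [-180.0, 0.0, 86.3]
ft_force: [0.2, -0.1, 0.5]
finger_gap: 0.19
grasp_force: 0.0
```

```bash
python3 -c "
from h import *
look('s6.png')"
```

```text
tcp [-1.8 48. ] 0.03529618294623524 F [ 0.5  0.7 -0.8]
pod? [     0      0    640    400 255583] [127.1 -19.5]
pod? [335 217   6   9  40] [-7.3 20.5]
```

View pics/s6.png

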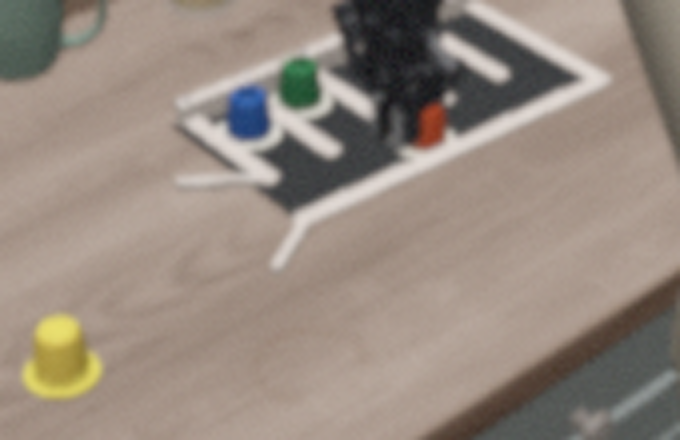

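The pod is opposite the second/third divider region at y ≈ 21 mm, past gaps 1 and 2. I'll finish to y = 0, back off, lift and re-measure the pod numerically.

Emit:
step_arm --moves '[{"xyz": [-0.5,-5,0],"twist": 0,"claw": 0.81},{"xyz": [-0.5,-5,0],"twist": 0,"claw": 0.81},{"xyz": [0,-5,0],"twist": 0,"claw": 0.81},{"xyz": [0,-4,0],"twist": 0,"claw": 0.81},{"xyz": [0,-2,0],"twist": 0,"claw": 0.81},{"xyz": [0,0,0],"twist": 0,"claw": 0.81},{"xyz": [1,8,0],"twist": 0,"claw": 0.81},{"xyz": [1,12,0],"twist": 0,"claw": 0.81}]'

```text
clock: 7.88
tool_pos: [0.5219, 0.0696, 0.0353]
ee_rot: [180.0, -0.0, 86.3]
ft_force: [-0.7, 0.8, -0.4]
finger_gap: 0.19
grasp_force: 0.0
```

Emit:
step_arm --moves '[{"xyz": [0,0,20],"twist": 0,"claw": 0.81},{"xyz": [0,0,30],"twist": 0,"claw": 0.81},{"xyz": [-20,0,20],"twist": -0.12,"claw": 0.81},{"xyz": [-20,0,0],"twist": -0.12,"claw": 0.81},{"xyz": [-20,0,0],"twist": -0.12,"claw": 0.81},{"xyz": [-20,0,0],"twist": -0.12,"claw": 0.81},{"xyz": [-20,0,0],"twist": -0.12,"claw": 0.81},{"xyz": [0,0,0],"twist": -0.12,"claw": 0.81}]'

```text
clock: 8.55
tool_pos: [0.4187, 0.0708, 0.1051]
ee_rot: [-179.9, 0.1, 44.9]
ft_force: [0.9, -0.7, 0.8]
finger_gap: 0.189
grasp_force: 0.0
```

```bash
python3 -c "
from h import *
look('s7.png');look('t7.png','top')
im=get_image('scene')
print(proj(im,np.r_[(RR@[0,0]+T0)/1000,.02]))"
```

```text
tcp [-101.9   42.4] 0.10544583330669169 F [-0.  -0.6  0.3]
pod? [     0      0    640    400 255548] [127.1 -19.4]
pod? [336 212   9  12  88] [1.  0.9]
tcp [-100.8   42.2] 0.10559114625077407 F [ 0.7 -0.   0.3]
pod? [313 243   9   9  61] [-1.  1.]
(np.float64(340.73127913750864), np.float64(217.43963275244838))
```

The pod measures (0, 1) mm in the rack frame from both views, opposite gap 3. Repositioning in front of it.

Emit:
step_arm --moves '[{"xyz": [0,-9,0],"twist": -0.122,"claw": 0.81},{"xyz": [0,-9,0],"twist": -0.122,"claw": 0.81},{"xyz": [10,-9,0],"twist": -0.122,"claw": 0.81},{"xyz": [10,-9,0],"twist": -0.122,"claw": 0.81},{"xyz": [10,-9,0],"twist": -0.122,"claw": 0.81},{"xyz": [10,0,0],"twist": -0.122,"claw": 0.81},{"xyz": [10,0,0],"twist": -0.119,"claw": 0.81},{"xyz": [0,0,0],"twist": 0,"claw": 0.81}]'

```text
clock: 9.37
tool_pos: [0.4736, 0.0244, 0.1053]
ee_rot: [180.0, -0.1, -3.7]
ft_force: [0.1, 0.3, 0.9]
finger_gap: 0.19
grasp_force: 0.0
```

```bash
python3 -c "
from h import *
s=read_state();print(rack(s['tool_pos']),s['tool_pos'],s['ee_rot'],s['qpos'])"
```

```text
[-46.   -0.3] [0.47361314 0.02437879 0.1052958 ] [ 1.79995213e+02 -8.41072899e-02 -3.65242507e+00] [-1.12522774e+01  2.20354920e+01  1.04803980e+02  7.97924881e-03
  5.30765270e+01  8.23953623e+01]
```

Emit:
step_arm --moves '[{"xyz": [-2,0,-25],"twist": 0,"claw": 0.81},{"xyz": [0,0,-25],"twist": 0,"claw": 0.81},{"xyz": [0,0.5,-20],"twist": 0,"claw": 0.81},{"xyz": [0,0,0],"twist": 0,"claw": 0.81},{"xyz": [6,-0.4,0],"twist": 0,"claw": 0.81},{"xyz": [6,-0.4,0],"twist": 0,"claw": 0.81},{"xyz": [6,-0.4,0],"twist": 0,"claw": 0.81},{"xyz": [4,-0.3,0],"twist": 0,"claw": 0.81}]'

```text
clock: 10.03
tool_pos: [0.4934, 0.0231, 0.0365]
ee_rot: [180.0, -0.2, -3.6]
ft_force: [-0.1, -0.1, 1.1]
finger_gap: 0.188
grasp_force: 0.1
```

Emit:
step_arm --moves '[{"xyz": [5,-0.3,0],"twist": 0,"claw": 0.81},{"xyz": [5,-0.3,0],"twist": 0,"claw": 0.81},{"xyz": [5,-0.3,0],"twist": 0,"claw": 0.81},{"xyz": [5,-0.3,0],"twist": 0,"claw": 0.81},{"xyz": [5,-0.3,0],"twist": 0,"claw": 0.81},{"xyz": [5,-0.3,0],"twist": 0,"claw": 0.81},{"xyz": [5,-0.3,0],"twist": 0,"claw": 0.81},{"xyz": [0,0,0],"twist": 0,"claw": 0.81}]'

```text
clock: 10.7
tool_pos: [0.5277, 0.021, 0.0353]
ee_rot: [180.0, -0.1, -3.6]
ft_force: [-0.0, -0.0, 1.2]
finger_gap: 0.189
grasp_force: 0.0
```

```bash
python3 -c "
from h import *
look('s8.png');look('t8.png','top')"
```

```text
tcp [ 7.7 -0.1] 0.03521276753556504 F [-0.4 -0.  -0.3]
pod? [     0      0    640    400 255612] [127.1 -19.4]
pod? [329 210   4   8  25] [37.3 11. ]
tcp [ 7.3 -0. ] 0.03514740586866608 F [-0.3  0.8 -0.7]
```

Emit:
step_arm --moves '[{"xyz": [7,-0.4,0],"twist": 0,"claw": 0.81},{"xyz": [7,-0.5,0],"twist": 0,"claw": 0.81},{"xyz": [7,-0.4,0],"twist": 0,"claw": 0.81},{"xyz": [7,-0.5,0],"twist": 0,"claw": 0.81},{"xyz": [7,-0.4,0],"twist": 0,"claw": 0.81},{"xyz": [7,-0.5,0],"twist": 0,"claw": 0.81},{"xyz": [7,-0.4,0],"twist": 0,"claw": 0.81},{"xyz": [7,-0.5,0],"twist": 0,"claw": 0.81}]'

```text
clock: 11.47
tool_pos: [0.5835, 0.0176, 0.0352]
ee_rot: [-180.0, 0.0, -3.6]
ft_force: [-0.3, 0.5, 0.4]
finger_gap: 0.189
grasp_force: 0.2
```

Emit:
step_arm --moves '[{"xyz": [3,-0.2,0],"twist": 0,"claw": 0.81},{"xyz": [3,-0.2,0],"twist": 0,"claw": 0.81},{"xyz": [2,-0.1,0],"twist": 0,"claw": 0.81},{"xyz": [2,-0.1,0],"twist": 0,"claw": 0.81},{"xyz": [1,0,0],"twist": 0,"claw": 0.81},{"xyz": [0,0,0],"twist": 0,"claw": 0.81}]'

```text
clock: 11.97
tool_pos: [0.5939, 0.017, 0.0353]
ee_rot: [180.0, -0.0, -3.6]
ft_force: [-0.2, 0.4, 0.4]
finger_gap: 0.191
grasp_force: 0.0
```

Emit:
step_arm --moves '[{"xyz": [1,0,0],"twist": 0,"claw": 0.81},{"xyz": [0,0,0],"twist": 0,"claw": 0.81}]'

```text
clock: 12.13
tool_pos: [0.5948, 0.017, 0.0353]
ee_rot: [180.0, -0.0, -3.6]
ft_force: [-0.6, -1.4, 0.4]
finger_gap: 0.191
grasp_force: 0.0
```

Emit:
step_arm --moves '[{"xyz": [1,0,0],"twist": 0,"claw": 0.81},{"xyz": [1,-0.1,0],"twist": 0,"claw": 0.81},{"xyz": [0,0,0],"twist": 0,"claw": 0.81}]'

```text
clock: 12.38
tool_pos: [0.597, 0.0169, 0.0353]
ee_rot: [180.0, -0.0, -3.6]
ft_force: [0.1, 0.4, -0.5]
finger_gap: 0.19
grasp_force: 0.0
```

Emit:
step_arm --moves '[{"xyz": [1,0,0],"twist": 0,"claw": 0.81},{"xyz": [0,0,0],"twist": 0,"claw": 0.81}]'

```text
clock: 12.55
tool_pos: [0.5976, 0.0169, 0.0352]
ee_rot: [-180.0, 0.0, -3.6]
ft_force: [-1.1, 0.5, 0.5]
finger_gap: 0.192
grasp_force: 0.7
```

Emit:
step_arm --moves '[{"xyz": [1,0,0],"twist": 0,"claw": 0.81},{"xyz": [0,0,0],"twist": 0,"claw": 0.81}]'

```text
clock: 12.72
tool_pos: [0.5981, 0.017, 0.0351]
ee_rot: [-180.0, 0.1, -3.6]
ft_force: [-5.7, 0.3, 2.3]
finger_gap: 0.189
grasp_force: 2.5
```

The wrist force is -5.7 N, so the pod is against the stop. Backing off, lifting and checking.

Emit:
step_arm --moves '[{"xyz": [-3,0,0],"twist": 0,"claw": 0.81},{"xyz": [-10,0.5,0],"twist": 0,"claw": 0.81},{"xyz": [-15,1,0],"twist": 0,"claw": 0.81},{"xyz": [0,0,25],"twist": 0,"claw": 0.81},{"xyz": [-20,0,30],"twist": 0,"claw": 0.81},{"xyz": [-35,0,30],"twist": 0,"claw": 0.81},{"xyz": [-35,0,30],"twist": 0,"claw": 0.81},{"xyz": [-35,0,20],"twist": 0,"claw": 0.81}]'

```text
clock: 13.38
tool_pos: [0.4519, 0.0183, 0.1664]
ee_rot: [180.0, -0.2, -3.6]
ft_force: [0.9, -1.0, 0.8]
finger_gap: 0.192
grasp_force: 0.0
```

Emit:
step_arm --moves '[{"xyz": [-30,0,20],"twist": 0,"claw": 0.81},{"xyz": [-30,0,20],"twist": 0,"claw": 0.81},{"xyz": [-30,0,0],"twist": 0,"claw": 0.81},{"xyz": [0,0,0],"twist": 0,"claw": 0.81}]'

```text
clock: 13.72
tool_pos: [0.3592, 0.0189, 0.2052]
ee_rot: [180.0, -0.1, -3.6]
ft_force: [0.2, -0.8, 0.4]
finger_gap: 0.191
grasp_force: 0.0
```

```bash
python3 -c "
from h import *
look('s9.png');look('t9.png','top')"
```

```text
tcp [-157.7  -13.3] 0.2051871765813565 F [ 0.6  1.2 -1.1]
pod? [     0      0    640    400 255618] [127.1 -19.2]
pod? [316 200   7   9  62] [105.1   1.4]
tcp [-156.5  -13.4] 0.2050835416833913 F [-0.2  0.1  0.2]
pod? [318 211   9   8  56] [104.8   0.4]
```

View pics/s9.png

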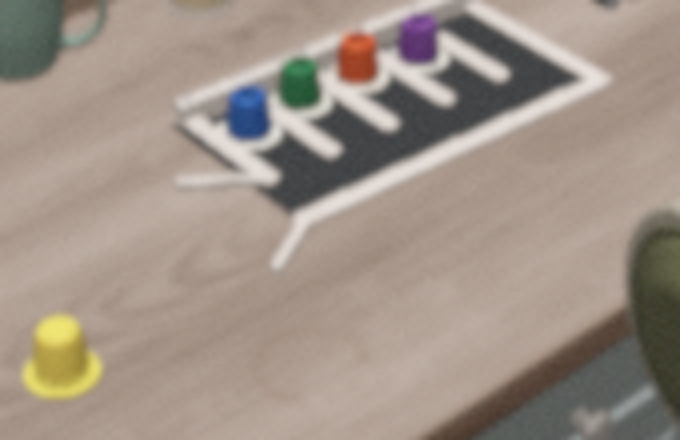

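The orange pod stands in the third gap against the stop, at crop (357,57), measured (105, 1) mm. The other pods have not moved.

```bash
python3 -c "
from plant import *
print(hand_in())"
```

```text
the job is handed in; nothing more can be done
None
```

The orange pod is in the third gap against the stop, pushed in upright through the mouth and along the front rail past gaps one and two, the other pods look unmoved, and the job was handed in at about 14 s.

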